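# Start the booster pump at its guarded starter

## Task

Start the booster pump at the starter box with the yellow guard: swing the yellow guard up and back until it stays open by itself, then push the raised front end of the green rocker switch beneath all the way down. Leave the guard open and the switch on, leave the red-guarded starter shut and off, and do not knock the things on the bench about.

Things in the scene. Friction and masses are not known exactly. Their poses are not given: they have to be found in the camera images.
- yellow_station: The booster pump's starter, the one to use (yellow guard). Grey starter box bolted to the bench on a steel plate: box 140 mm long (x) by 120 mm wide (y), its top face 60 mm above the bench. Origin: on the bench under the box; own x points from the front edge (where the guard's tab is) to the hinge at the back, y along the hinge, z up. Turned up to 0.35 rad about vertical.
- yellow_hinge (a point): Middle of the yellow guard's hinge line, level along the station's y, 85 mm above the bench, 75 mm behind the station's origin. The yellow guard is a plastic hood (open below and at the back) over a rocker switch: 125 mm long, 80 mm wide, its top 102 mm above the bench when shut.
- yellow_tab (a point): Centre of the yellow guard's lift tab: a tongue 32 mm wide (along the hinge), 55 mm long, 12 mm thick, level in front of the guard's top. Shut: 80 mm in front of the station's origin, 96 mm above the bench, free below and beside. It circles the hinge at 155 mm radius, from 11 mm above it. Pinched across its width from above, it can turn between the fingers as the guard rises.
- yellow_guard (a joint): Angle of the yellow guard, rad: 0 shut, grows as the front swings up and back; stop at 2.05. Free hinge, guard about 0.1 to 0.2 kg: let go below about 1.5 it falls shut, let go beyond 1.65 it falls back on the stop and stays.
- yellow_press (a point): Where to press the rocker under the yellow guard: top of its front end, by a white line, 24 mm in front of the pivot, 19 mm in front of the station's origin. 87 mm above the bench when off, 77 mm when on. The rocker is a green paddle 70 mm long (x), 40 wide, 10 thick, pivoted 77 mm above the bench; off, its front end stands up by 0.2 rad.
- yellow_rocker (a joint): Angle of the rocker under the yellow guard, rad: 0 off (front end up), 0.4 fully on (front end down, on its stop). Stays where it is left; about 4 to 5 N at the press point moves it.
- red_station: The other starter, to be left alone (red guard), alike but for the guard's colour; it may stand left or right. Grey starter box bolted to the bench on a steel plate: box 140 mm long (x) by 120 mm wide (y), its top face 60 mm above the bench. Origin: on the bench under the box; own x points from the front edge (where the guard's tab is) to the hinge at the back, y along the hinge, z up. Turned up to 0.35 rad about vertical.
- red_hinge (a point): Middle of the red guard's hinge line, level along the station's y, 85 mm above the bench, 75 mm behind the station's origin. The red guard is a plastic hood (open below and at the back) over a rocker switch: 125 mm long, 80 mm wide, its top 102 mm above the bench when shut.
- red_tab (a point): Centre of the red guard's lift tab: a tongue 32 mm wide (along the hinge), 55 mm long, 12 mm thick, level in front of the guard's top. Shut: 80 mm in front of the station's origin, 96 mm above the bench, free below and beside. It circles the hinge at 155 mm radius, from 11 mm above it. Pinched across its width from above, it can turn between the fingers as the guard rises.
- red_guard (a joint): Angle of the red guard, rad: 0 shut, grows as the front swings up and back; stop at 2.05. Free hinge, guard about 0.1 to 0.2 kg: let go below about 1.5 it falls shut, let go beyond 1.65 it falls back on the stop and stays.
- red_press (a point): Where to press the rocker under the red guard: top of its front end, by a white line, 24 mm in front of the pivot, 19 mm in front of the station's origin. 87 mm above the bench when off, 77 mm when on. The rocker is a green paddle 70 mm long (x), 40 wide, 10 thick, pivoted 77 mm above the bench; off, its front end stands up by 0.2 rad.
- red_rocker (a joint): Angle of the rocker under the red guard, rad: 0 off (front end up), 0.4 fully on (front end down, on its stop). Stays where it is left; about 4 to 5 N at the press point moves it.
- spray_can_mid (a point): Half-way up a loose upright spray can, 62 mm across and 170 mm tall; a bystander.
- wrench_grip (a point): Grip of a loose steel wrench about 180 mm long lying on the bench; a bystander.
- tape_roll_mid (a point): Centre of a loose orange tape roll lying flat, 100 mm across, 30 mm high; a bystander.
Things that resemble listed ones, but are neither listed nor needed, are in the scene too. What is shaped like the yellow_station but turquoise is not meant.

How it is judged:
By the outcome, as a careful person would: the job done as asked, in the order asked, and still so for the second after the job is handed in, with the robot touching nothing.
It also fails if it takes over 46 s, if anything falls off the work surface, if the arm or the gripper's body presses on something with over 40 N, if the wrist force passes 120 N, or if a joint passes its speed limit or range.

## Robot

A 7-joint arm with a two-finger parallel gripper is mounted at the origin on the work surface. World frame = base frame: x ahead of the robot, y to its left, z up, the work surface at z = 0. Lengths are in m, angles in degrees, forces in N, time in s.
With the tool pointing down it reaches from about 0.4 to 0.875 m from the base axis. Payload 6.5 kg.
Tool frame: the origin (TCP) lies on the mounting face of the last link; the fingertips stand 173 mm ahead of it and the grasp point (between the pads) lies 155 mm ahead of it; z points along the fingers, y is the line along which they close (so a half turn about z gives the same grasp; the last joint's range is limited). The gripper opens to 85 mm and grips with 20 to 120 N. Pads are 22 mm wide; open, the fingers measure 114 mm over their backs; the gripper's body (76 mm by 85 mm) begins 54 mm behind the grasp point. The pads swing forward as they close: fully open they stand 13 mm farther back than shut.
Start: joints at [61.123, 30.733, -0.252, 88.115, 0.149, 61.152, -4.079], TCP at [0.276, -0.589, 0.405] pointing down, gripper open.
Joint ranges: [-154.64, 154.64], [-21.42, 123.67], [-72.66, 72.17], [13.99, 137.28], [-74.86, 254.86], [10.95, 109.41], [-158.01, 158.01]. Speed limits (degrees/s): [136.94, 136.94, 180, 180, 180, 180, 180].

## Interface

Orientations are given as [roll, pitch, yaw] about the fixed x, y, z axes, in that order (R = Rz(yaw) Ry(pitch) Rx(roll)).
In Python, from workcell import status, cams, workorder gives the robot as it stands.
- The arm moves only by the shell command python3 -m creep 'ROWS'. ROWS is JSON, a list of rows, each a list of 5 numbers: the shift along the tool's x, y, z in m, then the turn about the tool's z in rad, then the gripper's target within -1 to 1 (fully open at 1, half-way at 0, shut at -1). In form: [[tx, ty, tz, twist, grip], ...]. A call has 1 to 20 rows; each row shifts and turns the commanded pose from where the row before left it, along the tool's axes as they then stand; what a row does not reach is not made up. A row lasts 1/12 s, in which the tool goes at most 41.7 mm and 7.16 degrees, less where a joint would pass 70% of its speed; a pose out of reach is approached as far as the arm can. A call is refused whole if a number of a shift passes 0.0417 or a number of a turn 0.125, either way. A call with a gripper value outside its range is refused whole. The fingers move at their own pace and stop on an object; the grip force is fixed at half the most. Time passes only in rows, so rows that do not move let the fingers close. It gives the time, the measured TCP pose, the force, the opening and the grip force at its end, in the units of the state.
- status.observe(): the state, without advancing time (a new reading comes with each control period).
- cams.grab_frame(name): name is "side" or "top"; returns a dict with "image" (420x560x3 uint8, red, green, blue), "z_map" (420x560 float32, m along the optical axis (not along the pixel's ray), 0 where there is no reading), "vfov" (degrees; the focal length in pixels is half the picture's height over the tangent of half this angle, whatever the lens; pixels are square), "cx", "cy" (the principal point, pixels), "k1" (the pictures are not rectified: a ray, as slopes to the right and down, at radius r is drawn at 1 + k1 r^2 times it, then the intrinsics apply), "world_from_camera" (4x4, takes a point from camera to world coordinates). Camera axes: x right, y up, looking along -z (the intrinsics and any distortion apply to the point x, -y, -z); pixel columns grow to the right and rows downward; lengths in m; the calibration is good to about 2 mm. A picture is of the moment at which its call begins.
- workorder.hand_in(): hands the job in; it is judged then, once.
The state is a dict: "t": time; "joint_pos": joint angles; "qvel": joint speeds; "joint_torque": joint torques, N m; "tcp_pos": TCP position; "ee_rot": TCP orientation; "wrist_force": force on the tool from outside, world axes, zero at the start; "wrist_torque": the same for the moment, N m; "grip_width": opening from 0.0 (shut) to 1.0 (fully open); "gripper_force": force on a finger pad.
Only numpy, scipy, OpenCV 4.12 (cv2) and the standard library are available. Lean on these libraries where they do the work, as an engineer would, in place of code of your own. Each camera call takes 0.05 s, during which the arm holds its last target. There are 200 camera calls.

## Working session

There is one attempt and no reset: what is moved stays moved. The work goes in short steps, Python scripts to look and compute and a shell command to move; the robot and the scene stay as the last step left them, time stands still between calls to the robot, and variables do not carry over. Pictures are saved under pics/ and viewed, at most 10 in all, crops included, and the job is handed in when it is done.

```bash
mkdir -p pics
cat > h.py <<'E'
import numpy as np, cv2
from workcell import status, cams
def grab(n):
    f=cams.grab_frame(n); np.savez('/tmp/%s.npz'%n,**f); return f
def load(n): return dict(np.load('/tmp/%s.npz'%n))
def pts(f,uv):
    uv=np.asarray(uv,float).reshape(-1,2)
    F=210/np.tan(np.radians(float(f['vfov']))/2)
    d=(uv-[float(f['cx']),float(f['cy'])])/F
    K=np.eye(3); s=cv2.undistortPoints(d.reshape(-1,1,2),K,np.array([float(f['k1']),0,0,0])).reshape(-1,2)
    return np.c_[s[:,0],-s[:,1],-np.ones(len(s))]
def onplane(f,uv,z):
    r=pts(f,uv); T=f['world_from_camera']; R=r@T[:3,:3].T; o=T[:3,3]
    return o+R*((z-o[2])/R[:,2])[:,None]
def bydepth(f,uv):
    uv=np.asarray(uv).reshape(-1,2).astype(int); r=pts(f,uv); T=f['world_from_camera']
    return (r*f['z_map'][uv[:,1],uv[:,0]][:,None])@T[:3,:3].T+T[:3,3]
E
python3 - <<'E'
from h import *
for n in('top','side'):
    f=grab(n); cv2.imwrite('pics/%s0.png'%n,f['image'][:,:,::-1]); print(n,f['vfov'],f['cx'],f['cy'],f['k1'],f['world_from_camera'].round(3).tolist())
print(status.observe())
E
```

```text
top 48.66123403898231 281.76691798142895 203.96648203461817 -0.054708148043574927 [[-0.023, 0.988, -0.155, 0.348], [-1.0, -0.024, -0.0, -0.007], [-0.004, 0.155, 0.988, 1.327], [0.0, 0.0, 0.0, 1.0]]
side 48.655781042425204 269.117270767752 215.21823137353167 0.013923167177937897 [[-0.972, 0.169, -0.164, 0.362], [-0.235, -0.662, 0.712, 0.832], [0.012, 0.73, 0.683, 0.888], [0.0, 0.0, 0.0, 1.0]]
{'t': 0.1, 'joint_pos': array([61.12225458, 30.77407295, -0.25690261, 88.16480675,  0.15027098,
       61.15105982, -4.08009579]), 'qvel': array([ 0.03133462, -0.21325676, -0.01444679, -0.15208371,  0.08625887,
       -0.00995698,  0.06129644]), 'joint_torque': array([ 2.98237697e-03, -5.84561992e+01,  1.05256800e+00, -2.59777880e+01,
        1.27330076e-02,  4.53508153e-03,  5.61189597e-05]), 'tcp_pos': array([ 0.27547294, -0.58841547,  0.40389126]), 'ee_rot': array([-1.79910629e+02,  6.43821203e-03,  2.50910955e+01]), 'wrist_force': array([-0.76653993,  0.35284542, -0.15990512]), 'wrist_torque': array([-0.00257984, -0.01760192, -0.02774168]), 'gripper_force': 0.0, 'grip_width': 0.9944796443494025}
```

View pics/top0.png

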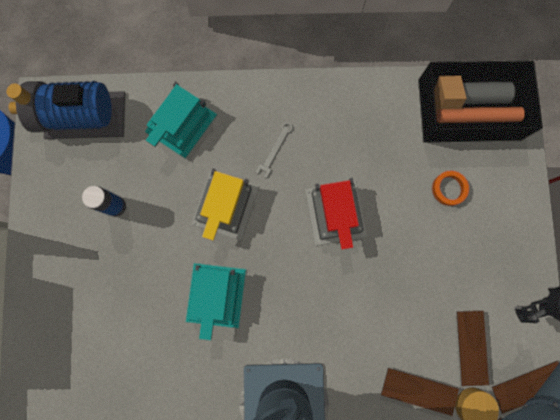

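View pics/side0.png

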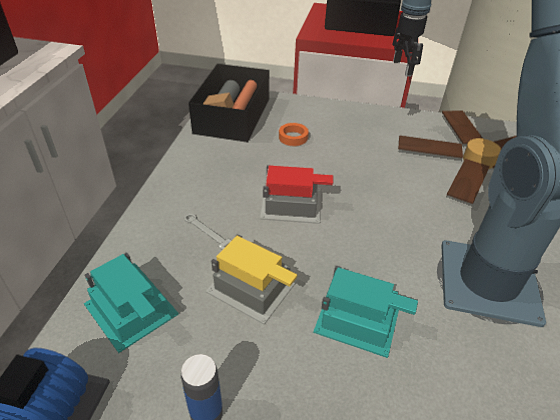

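The top view shows the yellow guard at about (222,198) with its tab at (211,230), and the red one at (340,205). Turquoise decoys are at (180,120) and (215,300), and the can is at (100,200). The side view agrees, with yellow at (250,262) and its tab at (288,276).

```bash
cat > m.py <<'E'
from h import *
for n in('top','side'):
    f=load(n); h=cv2.cvtColor(f['image'],cv2.COLOR_RGB2HSV)
    m=cv2.inRange(h,(18,120,60),(35,255,255)); k,l,s,c=cv2.connectedComponentsWithStats(m)
    c0=[i for i in range(1,k) if s[i,4]>300]; 
    for i in c0:
        v,u=np.nonzero(l==i); P=bydepth(f,np.c_[u,v]); 
        if not .3<P[:,0].mean()<.8: continue
        print(n,s[i], 'z pct',np.percentile(P[:,2],[5,50,95]).round(4))
        ok=abs(P[:,2]-np.percentile(P[:,2],60))<.006
        Q=onplane(f,np.c_[u,v][ok],.102)[:,:2].astype(np.float32)
        # principal axis then refine: hood = wide part, tab = narrow part
        C=Q.mean(0); w,V=np.linalg.eigh(np.cov((Q-C).T)); a=V[:,1]; a=a*np.sign(a[0])
        for _ in range(3):
            b=np.array([-a[1],a[0]]); s_=(Q-C)@a; t_=(Q-C)@b
            mids=[];
            for e in np.arange(s_.min(),s_.max()-.008,.008):
                q=(s_>=e)&(s_<e+.008); lo,hi=np.percentile(t_[q],[1,99]); mids.append((e+.004,(lo+hi)/2,hi-lo))
            mids=np.array(mids); p=np.polyfit(mids[1:-1,0],mids[1:-1,1],1); th=np.arctan(p[0])
            a=a+b*p[0]; a/=np.linalg.norm(a)
        b=np.array([-a[1],a[0]]); 
        s_=(Q-C)@a; tm=np.median(mids[1:-1,1])
        print(mids.round(4).tolist()); front=C+a*s_.min()+b*tm; 
        print('yaw',np.degrees(np.arctan2(a[1],a[0])),'front tip',front,'len',np.ptp(s_),'tab',front+a*.0275,'origin',front+a*.1075)
E
python3 m.py
```

```text
top [ 200  171   44   69 1746] z pct [0.0852 0.1018 0.1062]
[[-0.0987, -0.0003, 0.0304], [-0.0907, 0.0003, 0.0299], [-0.0827, -0.0001, 0.0307], [-0.0747, -0.0004, 0.0299], [-0.0667, 0.0005, 0.0317], [-0.0587, 0.0001, 0.0308], [-0.0507, 0.0024, 0.0709], [-0.0427, 0.0003, 0.0793], [-0.0347, 0.0003, 0.0776], [-0.0267, -0.0004, 0.0763], [-0.0187, 0.0008, 0.077], [-0.0107, 0.0, 0.0787], [-0.0027, 0.0005, 0.0779], [0.0053, 0.0002, 0.0788], [0.0133, -0.0001, 0.0766], [0.0213, -0.0002, 0.0781], [0.0293, 0.0007, 0.0767], [0.0373, 0.0004, 0.0775], [0.0453, 0.0004, 0.0776], [0.0533, 0.0001, 0.0784], [0.0613, 0.0006, 0.0777], [0.0693, 0.0006, 0.0779]]
yaw -18.911948591978124 front tip [0.4534459  0.19319817] len 0.17950377716223 tab [0.47946139 0.18428501] origin [0.55514281 0.15835584]
side [ 216  235   81   56 2422] z pct [0.0688 0.1    0.1028]
[[-0.0972, -0.0009, 0.0339], [-0.0892, -0.0013, 0.034], [-0.0812, -0.0007, 0.0341], [-0.0732, -0.0009, 0.0348], [-0.0652, -0.0008, 0.0337], [-0.0572, -0.0004, 0.0356], [-0.0492, 0.0042, 0.0701], [-0.0412, -0.0015, 0.0812], [-0.0332, -0.0014, 0.0814], [-0.0252, -0.0019, 0.0806], [-0.0172, -0.0006, 0.0808], [-0.0092, 0.0, 0.082], [-0.0012, -0.001, 0.0825], [0.0068, -0.0009, 0.0804], [0.0148, -0.0009, 0.083], [0.0228, -0.0009, 0.0808], [0.0308, -0.0014, 0.0823], [0.0388, -0.0, 0.0824], [0.0468, -0.0006, 0.0791], [0.0548, 0.0007, 0.0818], [0.0628, -0.001, 0.0809], [0.0708, -0.0004, 0.0823]]
yaw -19.688095606355862 front tip [0.45081375 0.19838835] len 0.18181428320070672 tab [0.47670612 0.18912361] origin [0.55202936 0.16217164]
```

```bash
python3 -m creep '[[0.03,-0.023,0,0,1],[0.03,-0.023,0,0,1],[0.03,-0.023,0,0,1],[0.03,-0.023,0,0,1],[0.03,-0.023,0,0,1],[0.03,-0.023,0,0,1],[0.03,-0.023,0,0,1],[0.03,-0.023,0,0,1],[0.03,-0.023,0,0,1],[0.03,-0.023,0,0,1],[0.03,-0.023,0,0,1],[0.03,-0.023,0,0,1],[0.03,-0.023,0,0,1]]'; python3 -m creep '[[0.0137,-0.035,0,0,1],[0.0137,-0.035,0,0,1],[0.0137,-0.035,0,0,1],[0.0137,-0.035,0,0,1],[0.0137,-0.035,0,0,1],[0.0137,-0.035,0,0,1],[0.0137,-0.035,0,0,1],[0.0137,-0.035,0,0,1],[0.0137,-0.035,0,0,1]]'; python3 -m creep '[[0,0,0,-0.1183,1],[0,0,0,-0.1183,1],[0,0,0,-0.1183,1],[0,0,0,-0.1183,1],[0,0,0,-0.1183,1],[0,0,0,-0.1183,1],[0,0,0,-0.1183,1],[0,0,0,-0.1183,1],[0,0,0,-0.1183,1],[0,0,0,-0.1183,1],[0,0,0,-0.1183,1],[0,0,0,-0.1183,1],[0,0,0,-0.1183,1],[0,0,0,-0.1183,1],[0,0,0,-0.1183,1],[0,0,0,-0.1183,1],[0,0,0,-0.1183,1],[0,0,0,-0.1183,1],[0,0,0,-0.1183,1],[0,0,0,-0.1183,1]]'; python3 -c "
from workcell import status;print(status.observe()['joint_pos'].round(1))"
```

```text
t: 1.18
tcp_pos: [0.5023, -0.1508, 0.4045]
ee_rot: [-180.0, 0.0, 25.1]
wrist_force: [0.7, -0.5, -0.6]
grip_width: 1.001
gripper_force: 0.0
t: 1.93
tcp_pos: [0.4795, 0.1866, 0.4045]
ee_rot: [180.0, 0.0, 25.1]
wrist_force: [0.8, 0.6, 0.5]
grip_width: 0.998
gripper_force: 0.0
t: 3.6
tcp_pos: [0.48, 0.1848, 0.4044]
ee_rot: [-180.0, -0.0, 161.0]
wrist_force: [-0.4, -0.6, -0.4]
grip_width: 1.001
gripper_force: 0.0
[ 11.7  24.6 -47.8 106.5  21.2  58.3  26.1]
```

```bash
python3 -m creep '[[0.001,0.001,0.035,0,1],[0.001,0,0.035,0,1],[0,0,0.034,0,1],[0,0,0,0,1]]'
python3 - <<'E'
from h import *
a=[]
for n,c in(('top',(150,130)),('side',(200,150))):
    f=grab(n); i=f['image'][c[1]:c[1]+150,c[0]:c[0]+140,::-1]; a.append(cv2.resize(i,None,fx=2.8,fy=2.8))
cv2.imwrite('pics/n1.png',np.hstack(a))
E
```

```text
t: 3.93
tcp_pos: [0.4762, 0.1849, 0.2952]
ee_rot: [-179.6, -0.5, 160.7]
wrist_force: [-0.8, -0.2, 0.1]
grip_width: 1.001
gripper_force: 0.0
```

View pics/n1.png

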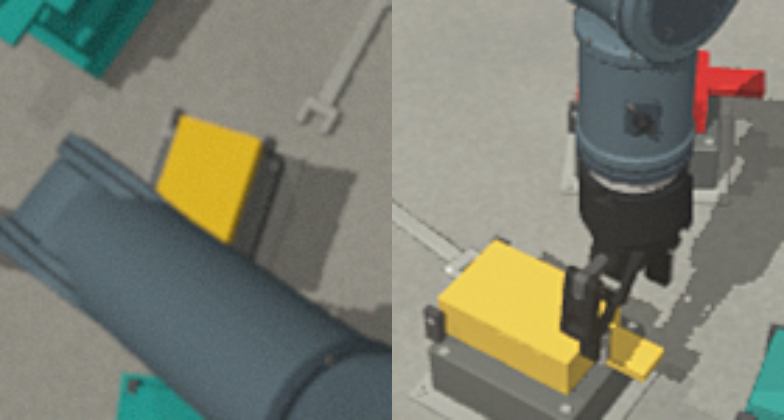

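The side crop shows the open fingers straddling the tab, which is about pixel (635,345) in the crop. The arm hides the tab in the top view. I'll descend and pinch.

```bash
python3 -m creep '[[0.002,0.002,0.02,0,1],[0,0,0.02,0,1],[0,0,0.009,0,1],[0,0,0,0,1]]';python3 -m creep '[[0,0,0,0,-1],[0,0,0,0,-1],[0,0,0,0,-1],[0,0,0,0,-1],[0,0,0,0,-1],[0,0,0,0,-1],[0,0,0,0,-1],[0,0,0,0,-1]]'
python3 - <<'E'
from h import *
f=grab('side'); i=f['image'][180:310,190:330,::-1]
cv2.imwrite('pics/n2.png',cv2.resize(i,None,fx=4,fy=4))
E
```

```text
t: 4.37
tcp_pos: [0.4775, 0.1891, 0.2519]
ee_rot: [-180.0, -0.0, 160.6]
wrist_force: [-0.2, -1.0, 0.1]
grip_width: 0.999
gripper_force: 0.0
t: 5.03
tcp_pos: [0.4766, 0.1854, 0.252]
ee_rot: [-179.4, 0.0, 160.5]
wrist_force: [-7.1, -14.4, 15.7]
grip_width: 0.364
gripper_force: 58.0
```

View pics/n2.png

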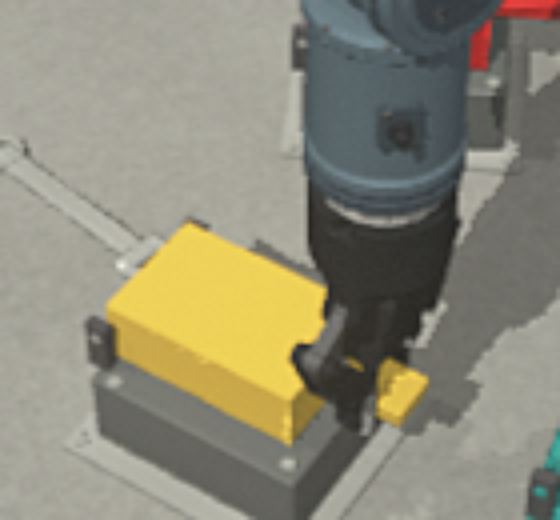

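The side crop shows the tab pinched, with its end out at (405,395), and the opening of 31 mm matches the tab width. Next I'll work out the arc steps.

```bash
python3 -c "
import numpy as np
p=np.radians(4.06+4.5*np.arange(25));r=.1554
for k in range(24):print('[%.4f,0,%.4f,0,-1]'%(r*(np.cos(p[k+1])-np.cos(p[k])),-r*(np.sin(p[k+1])-np.sin(p[k]))),end=',')"
```

```text
[-0.0013,0,-0.0121,0,-1],[-0.0023,0,-0.0120,0,-1],[-0.0032,0,-0.0118,0,-1],[-0.0041,0,-0.0115,0,-1],[-0.0050,0,-0.0111,0,-1],[-0.0059,0,-0.0107,0,-1],[-0.0067,0,-0.0102,0,-1],[-0.0075,0,-0.0096,0,-1],[-0.0082,0,-0.0090,0,-1],[-0.0089,0,-0.0084,0,-1],[-0.0095,0,-0.0076,0,-1],[-0.0101,0,-0.0069,0,-1],[-0.0106,0,-0.0060,0,-1],[-0.0110,0,-0.0052,0,-1],[-0.0114,0,-0.0043,0,-1],[-0.0117,0,-0.0034,0,-1],[-0.0119,0,-0.0025,0,-1],[-0.0121,0,-0.0015,0,-1],[-0.0122,0,-0.0006,0,-1],[-0.0122,0,0.0004,0,-1],[-0.0121,0,0.0013,0,-1],[-0.0120,0,0.0023,0,-1],[-0.0118,0,0.0032,0,-1],[-0.0115,0,0.0041,0,-1],
```

```bash
python3 -m creep '[[0,-0.003,0,0,-1],[-0.0013,0,-0.012,0,-1],[-0.0023,0,-0.012,0,-1],[-0.0032,0,-0.0118,0,-1],[-0.0041,0,-0.0115,0,-1],[-0.005,0,-0.0111,0,-1],[-0.0059,0,-0.0107,0,-1],[-0.0067,0,-0.0102,0,-1]]'; python3 -c "
from workcell import status;print(status.observe()['joint_pos'].round(1))"
```

```text
t: 5.75
tcp_pos: [0.5034, 0.1749, 0.3313]
ee_rot: [-179.8, -0.0, 160.6]
wrist_force: [3.9, -6.2, -9.3]
grip_width: 0.36
gripper_force: 60.1
[  9.2  31.7 -43.5 107.5  27.6  51.9  23. ]
```

```bash
python3 -m creep '[[-0.0075,0,-0.0096,0,-1],[-0.0082,0,-0.009,0,-1],[-0.0089,0,-0.0084,0,-1],[-0.0095,0,-0.0076,0,-1],[-0.0101,0,-0.0069,0,-1],[-0.0106,0,-0.006,0,-1],[-0.011,0,-0.0052,0,-1],[-0.0114,0,-0.0043,0,-1],[0,0,0,0,-1]]'
python3 - <<'E'
from h import *
f=grab('side'); i=f['image'][140:310,180:340,::-1]
cv2.imwrite('pics/n3.png',cv2.resize(i,None,fx=3,fy=3))
E
```

```text
t: 6.5
tcp_pos: [0.5767, 0.1495, 0.3879]
ee_rot: [-179.9, -0.1, 160.5]
wrist_force: [-2.9, -6.0, -5.7]
grip_width: 0.363
gripper_force: 62.7
```

View pics/n3.png

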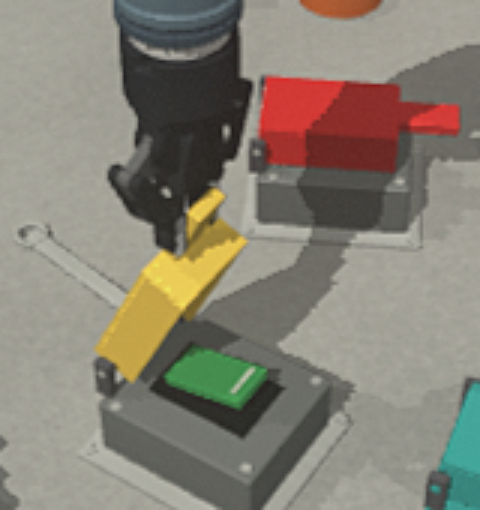

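The crop shows the guard raised to about 65–70° with the tab still in the fingers at (200,215). The green rocker is exposed at (220,375), its white line at (243,380). I'll carry on along the arc.

```bash
python3 -m creep '[[-0.0117,0,-0.0034,0,-1],[-0.0119,0,-0.0025,0,-1],[-0.0121,0,-0.0015,0,-1],[-0.0122,0,-0.0006,0,-1],[-0.0122,0,0.0004,0,-1],[-0.0121,0,0.0013,0,-1],[-0.012,0,0.0023,0,-1],[-0.0118,0,0.0032,0,-1],[-0.0115,0,0.0041,0,-1],[0,0,0,0,-1],[0,0,0,0,-1]]'
python3 - <<'E'
from h import *
f=grab('side'); i=f['image'][140:310,180:340,::-1]
cv2.imwrite('pics/n4.png',cv2.resize(i,None,fx=3,fy=3))
E
```

```text
t: 7.47
tcp_pos: [0.6769, 0.1151, 0.3846]
ee_rot: [-179.9, -0.1, 160.6]
wrist_force: [-3.8, -5.1, -1.8]
grip_width: 0.356
gripper_force: 60.5
```

View pics/n4.png

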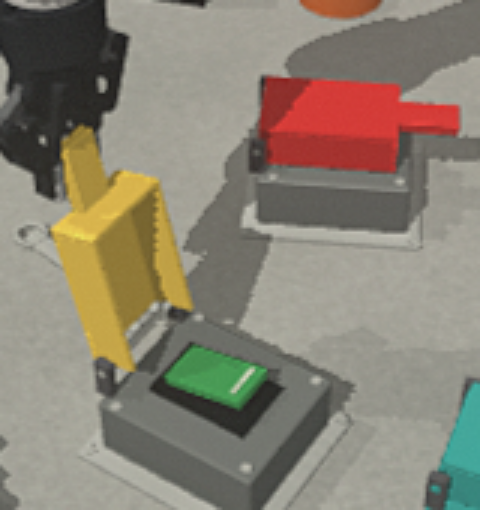

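The guard is past vertical, near 1.87 rad, with the tab in the fingers at (85,160). I'll release it, lift clear and look.

```bash
python3 -m creep '[[0,0,0,0,1],[0,0,0,0,1],[0,0,0,0,1],[0,0,0,0,1],[0,0,0,0,1],[0,0,0,0,1],[0,0,-0.01,0,1],[0,0,-0.02,0,1],[0,0,-0.03,0,1],[0,0,-0.03,0,1],[0,0,-0.03,0,-1],[0,0,0,0,-1],[0,0,0,0,-1],[0,0,0,0,-1]]'
python3 - <<'E'
from h import *
a=[]
for n,c in(('top',(150,120)),('side',(180,160))):
    f=grab(n); i=f['image'][c[1]:c[1]+150,c[0]:c[0]+140,::-1]; a.append(cv2.resize(i,None,fx=2.8,fy=2.8))
    h=cv2.cvtColor(f['image'],cv2.COLOR_RGB2HSV); g=cv2.inRange(h,(48,100,30),(76,255,255))
    k,l,s,cc=cv2.connectedComponentsWithStats(g)
    for j in range(1,k):
        if s[j,4]>60:
            m=cv2.morphologyEx((l==j).astype(np.uint8),cv2.MORPH_CLOSE,np.ones((7,7)))
            w=(m>0)&(h[:,:,1]<90)&(h[:,:,2]>110); v,u=np.nonzero(m)
            print(n,s[j],'paddle ctr@.079',onplane(f,[[u.mean(),v.mean()]],.079).round(4), bydepth(f,np.c_[u,v])[:,2].mean().round(3))
            if w.any():
                v,u=np.nonzero(w); print(' white',u.mean(),v.mean(),len(u),onplane(f,[[u.mean(),v.mean()]],.087).round(4))
cv2.imwrite('pics/n5.png',np.hstack(a))
E
```

```text
t: 8.68
tcp_pos: [0.6773, 0.1157, 0.5046]
ee_rot: [-180.0, -0.0, 160.7]
wrist_force: [0.5, -0.0, -0.4]
grip_width: 0.451
gripper_force: 0.0
top [211 187  23  29 395] paddle ctr@.079 [[0.5568 0.157  0.079 ]] 0.086
 white 218.14814814814815 208.59259259259258 27 [[0.5337 0.1654 0.087 ]]
side [234 255  35  21 412] paddle ctr@.079 [[0.5555 0.1604 0.079 ]] 0.084
 white 260.5 266.0 24 [[0.5333 0.1647 0.087 ]]
```

View pics/n5.png

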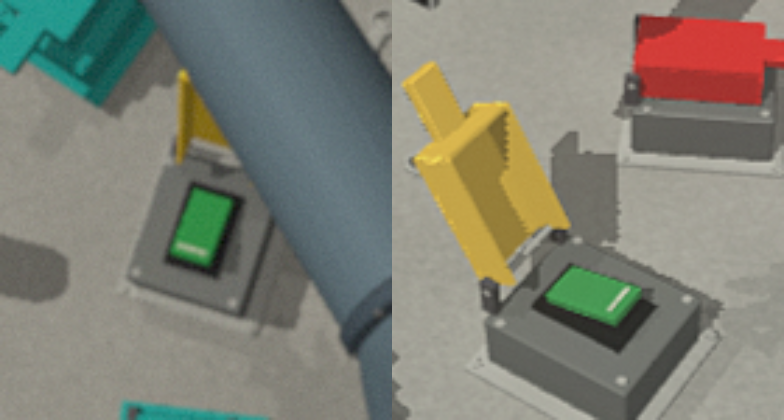

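The guard stays open on its stop. The white line measures (0.534, 0.165) in both views, which agrees with the station model. I'll move over it with the fingers shut.

```bash
python3 -m creep '[[0.03,0,0,0,-1],[0.03,0,0,0,-1],[0.03,0,0,0,-1],[0.03,0,0,0,-1],[0.032,0,0,0,-1],[0,0,0.03,0,-1],[0,0,0.03,0,-1],[0,0,0.03,0,-1],[0,0,0.03,0,-1],[0,0,0.03,0,-1],[0,0,0.03,0,-1],[0,0,0.025,0,-1],[0,0,0.02,0,-1],[0,0,0,0,-1],[0,0,0,0,-1]]'
```

```text
t: 10.03
tcp_pos: [0.5335, 0.1659, 0.2786]
ee_rot: [-179.9, -0.2, 160.7]
wrist_force: [0.4, 0.7, 1.1]
grip_width: 0.003
gripper_force: 0.0
```

```bash
python3 -m creep '[[0,0,0.01,0,-1],[0,0,0.006,0,-1],[0,0,0.004,0,-1],[0,0,0.004,0,-1],[0,0,0.004,0,-1],[0,0,0,0,-1],[0,0,0,0,-1]]'
```

```text
t: 10.62
tcp_pos: [0.5334, 0.1667, 0.2519]
ee_rot: [-180.0, -0.1, 160.7]
wrist_force: [-4.6, 1.7, 4.0]
grip_width: 0.002
gripper_force: 2.4
```

```bash
python3 -m creep '[[0,0,0.002,0,-1],[0,0,0.002,0,-1],[0,0,0,0,-1],[0,0,0,0,-1]]'; python3 -m creep '[[0,0,0.002,0,-1],[0,0,0.001,0,-1],[0,0,0,0,-1],[0,0,0,0,-1]]'
```

```text
t: 10.95
tcp_pos: [0.5334, 0.1672, 0.2509]
ee_rot: [-179.9, 0.0, 160.7]
wrist_force: [-13.9, -4.6, 36.2]
grip_width: -0.002
gripper_force: 18.9
t: 11.28
tcp_pos: [0.5333, 0.1676, 0.2503]
ee_rot: [-179.8, 0.1, 160.7]
wrist_force: [-21.8, -8.0, 61.0]
grip_width: -0.002
gripper_force: 31.7
```

The rocker is on its stop: force rose to 61 N with hardly any further travel. I'll retreat and check.

```bash
python3 -m creep '[[0,0,-0.007,0,-1],[0,0,-0.02,0,-1],[0,0,-0.03,0,-1],[0,0,-0.03,0,-1],[0.02,0,-0.03,0,-1],[0.02,0,-0.03,0,-1],[0.03,0,-0.03,0,-1],[0.03,0,-0.01,0,-1],[0,0,0,0,-1],[0,0,0,0,-1],[0,0,0,0,-1]]'
python3 - <<'E'
from h import *
a=[]
for n,c in(('top',(150,120)),('side',(180,160))):
    f=grab(n); i=f['image'][c[1]:c[1]+150,c[0]:c[0]+140,::-1]; a.append(cv2.resize(i,None,fx=2.8,fy=2.8))
cv2.imwrite('pics/n6.png',np.hstack(a))
E
```

```text
t: 12.2
tcp_pos: [0.4407, 0.1985, 0.431]
ee_rot: [-180.0, 0.1, 160.6]
wrist_force: [1.0, 0.4, -0.4]
grip_width: 0.003
gripper_force: 0.0
```

View pics/n6.png

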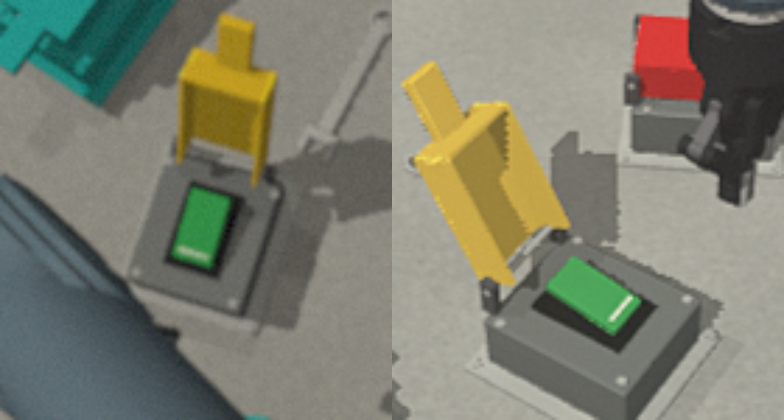

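The guard is still open on its stop. The rocker's front end, at (625,305) in the side crop, is down and its rear is up. The arm is clear.

```bash
python3 -c "
from workcell import workorder;print(workorder.hand_in())"
```

```text
the job is handed in; nothing more can be done
None
```

The job is handed in at about 12 s: the yellow guard is open on its stop, its rocker is pressed fully on, and the red starter and the things on the bench were not touched.

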